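Get the fine sharpening stone out of its sliding-lid box

ROBOT

A 6-joint arm with a two-finger parallel gripper is mounted at the origin on the work surface. World frame = base frame: x ahead of the robot, y to its left, z up, the work surface at z = 0. Lengths are in m, angles in rad, forces in N, time in s.
With the tool pointing down it reaches from about 0.35 to 0.85 m from the base axis. Payload 8.1 kg.
Tool frame: the origin (TCP) lies on the mounting face of the last link; the fingertips stand 186 mm ahead of it and the grasp point (between the pads) lies 167 mm ahead of it; y points along the fingers, x is the direction in which the jaws open and shut, and the axes are right-handed (so a half turn about y gives the same grasp; the last joint's range is limited). The gripper opens to 93 mm and grips with 3 to 60 N. Pads are 15 mm wide; open, the fingers measure 128 mm over their backs; the gripper's body (75 mm by 188 mm) begins 65 mm behind the grasp point.
Start: joints at [-1.293, 0.13, 1.488, -0, 1.523, -0.085], TCP at [0.213, -0.561, 0.405] pointing down, gripper open.
Joint ranges: [-2.96, 2.96], [-0.89, 2.26], [0.02, 2.5], [-1.34, 4.48], [0, 2.73], [-2.66, 2.66]. Speed limits (rad/s): [2.39, 2.39, 2.79, 3.14, 3.14, 3.14].

INTERFACE

Orientations are given as a rotation vector (axis times angle).
In Python, from plant import robot, imaging gives the robot as it stands.
- The arm moves only by the shell command python3 -m inch 'ROWS' [OPENING] [FORCE]. ROWS is JSON, a list of rows, each an object of numbers: "x", "y", "z": the shift along the tool's x, y, z in mm; "twist": the turn about the tool's y in rad. In form: [{"x": .., "y": .., "z": .., "twist": ..}, ...]. A call has 1 to 12 rows; each row shifts and turns the commanded pose from where the row before left it, along the tool's axes as they then stand; what a row does not reach is not made up. A row lasts 1/10 s, in which the tool goes at most 50 mm and 8.59 degrees, less where a joint would pass 70% of its speed; a pose out of reach is approached as far as the arm can. A call with a gripper value outside its range is refused whole. OPENING is the gripper command: -1 is shut, 1 is fully open, values between are in proportion, set as the call begins (- or left out, the last holds). The fingers move at their own pace and stop on an object; FORCE is the grip in N (left out, the last holds). Time passes only in rows, so rows that do not move let the fingers close. It gives the time, the measured TCP pose, the force and the opening at its end, in the units of the state.
- robot.read_state(): the state, without advancing time (a new reading comes with each control period).
- imaging.read_camera(name): name is "side" or "top" or "wrist"; returns a dict with "color" (420x560x3 uint8, red, green, blue), "depth" (420x560 float32, m along the optical axis (not along the pixel's ray), 0 where there is no reading), "fx", "fy", "cx", "cy" (pixels), "k1" (the pictures are not rectified: a ray, as slopes to the right and down, at radius r is drawn at 1 + k1 r^2 times it, then the intrinsics apply), "rvec" (rotation vector, rad) and "tvec" (3), from world to camera coordinates, as OpenCV has them; the wrist camera has in their place "tool_from_camera" (4x4, takes a point from camera to tool coordinates, whose origin is the TCP and whose axes are the tool frame's). Camera axes: x right, y down, z forward; pixel columns grow to the right and rows downward; lengths in m; the calibration is good to about 2 mm. A picture is of the moment at which its call begins: read the wrist's pose just before it.
- robot.close_job(): hands the job in, once; it reports no verdict.
The state is a dict: "t": time; "q": joint angles; "dq": joint speeds; "joint_torque": joint torques, N m; "tool_pos": TCP position; "orientation": TCP orientation; "force": force on the tool from outside, world axes, zero at the start; "wrist_torque": the same for the moment, N m; "opening": finger opening in m.
Only numpy, scipy, OpenCV 4.12 (cv2) and the standard library are available. Lean on these libraries where they do the work, as an engineer would, in place of code of your own. Each camera call takes 0.05 s, during which the arm holds its last target.

TASK

On the joiner's bench, slide the green lid of the wooden sharpening-stone box out along its grooves until it is free, and lay it flat on the open bench top, handle up. Then take the pale fine stone out of the box and set it lengthwise and centred on the narrow rubber-topped rest, flat between the two brass stops. Let neither the stone nor the lid drop, leave the dark coarse stone in its place in the box, and do not disturb the chisel, the oil can or the offcut.

Things in the scene. Friction and masses are not known exactly. Their poses are not given: they have to be found in the camera images.
- stone_box: Wooden box fixed to the bench, 180 (its x) x 136 (its y) x 60 mm high; origin at the centre of its underside, z up. End walls 8 mm thick, side walls 12, floor 8; inside 164 x 112 mm. The lid runs in grooves in both long sides, under 4 mm thick lips 108 mm apart, so it cannot be lifted: it only slides out along the box's -x.
- box_mouth (a point): Middle of the top of the box's low end wall (45 mm high), 86 mm along -x from the box's origin; axes as the box. The lid leaves over this end, which faces roughly to the robot's right (world -y); the other end (52 mm high) is closed. The lid is free of the grooves once it has slid 172 mm from fully shut.
- box_in (a point): Centre of the box's inner floor, 8 mm above the bench; axes as the box. The stones lie across the box (length along its y), centred 33 mm either side of here along x, on two bearers 12 mm wide that run along x at y = +-38 mm, tops 20 mm above the bench, with ribs 5 mm higher beside the stones. Between the bearers is free room down to the floor.
- lid_grip (a point): Handle of the lid: a dark upright wooden bar across the lid's middle, 14 mm thick (x), 70 mm long (y), standing 34 mm above the board. This point is in the bar over the lid's centre, 24 mm above the board's top, 30 mm above its underside; z up, axes parallel to the box's. Fully shut it is at x = -3 mm, y = 0, z = 77 mm in the box's frame.
- lid: The lid: a loose green-painted wooden board 170 (its x) x 120 (its y) x 6 mm, about 0.13 kg; origin at the centre of its underside, axes as lid_grip. It starts shut or up to 15 mm open. Its play in the grooves is 2 mm to each side and 3 mm in height; it slides with slight friction.
- fine_center (a point): Fine sharpening stone, pale cream block 32 (its x) x 90 (its y) x 24 mm high, about 0.16 kg; this point is its centre. It is in either of the two places in the box, so it lies 32 mm above the bench at the start. Its y axis runs along its length, as the box's y at the start.
- fine: The same fine stone; origin at the centre of its underside.
- coarse_center (a point): Coarse sharpening stone, dark grey, same size as the fine one; its centre. It lies in the other place in the box and stays there. In the box each stone has 34 mm of free room towards the other stone, 33 mm towards the end wall and 9 mm to the lip at each end.
- rest_top (a point): Stone rest fixed to the bench: plywood base 190 x 100 x 12 mm with a narrow wooden rail along its x, 28 mm wide. The rail's black rubber top is 33 mm above the bench, 110 mm long between two brass stops (8 mm thick, 9 mm higher than the rubber). Point: centre of the rubber top, z up. The stone is wider than the rail, so fingers have room beside it.
- chisel_mid (a point): Chisel lying on the bench, 240 mm long, wooden handle and steel blade; point at its middle, 13 mm up. Loose, to be left alone.
- oil_can: Green upright can, 52 mm across and 100 mm high; origin at the centre of its underside. Loose, to be left alone.
- offcut: Dark wooden offcut 75 x 45 x 28 mm; origin at the centre of its underside. Loose, to be left alone.
Not all that is in view belongs to the job. Of the things like the lid, leave any that is pink, purple or red; of the rest the smaller one is meant.

How it is judged:
By the outcome, as a careful person would: the job done as asked, in the order asked, and still so for the second after the job is handed in, with the robot touching nothing.
It also fails if it takes over 54 s, if anything falls off the work surface, if the arm or the gripper's body presses on something with over 40 N, if the wrist force passes 120 N, or if a joint passes its speed limit or range.

## Working session

There is one attempt and no reset: what is moved stays moved. The work goes in short steps, Python scripts to look and compute and a shell command to move; the robot and the scene stay as the last step left them, time stands still between calls to the robot, and variables do not carry over. Pictures are saved under pics/ and viewed, and the job is handed in when it is done.

```bash
ls; mkdir -p pics
cat > h.py <<'E'
import numpy as np,cv2
from plant import robot,imaging
from scipy.spatial.transform import Rotation as R
def grab(name):
    s=robot.read_state(); c=imaging.read_camera(name)
    if 'rvec' in c:
        Rm=R.from_rotvec(np.ravel(c['rvec'])).as_matrix(); t=np.ravel(c['tvec'])
        c['Rw']=Rm.T; c['o']=-Rm.T@t
    else:
        T=np.array(c['tool_from_camera']); Rt=R.from_rotvec(s['orientation']).as_matrix()
        c['Rw']=Rt@T[:3,:3]; c['o']=Rt@T[:3,3]+np.array(s['tool_pos'])
    return c
def rays(c,uv):
    uv=np.asarray(uv,float).reshape(-1,2)
    d=np.c_[(uv[:,0]-c['cx'])/c['fx'],(uv[:,1]-c['cy'])/c['fy']]
    s=d.copy()
    for _ in range(20):
        s=d/(1+c['k1']*(s**2).sum(1,keepdims=True))
    return np.c_[s,np.ones(len(s))]
def onplane(c,uv,z):
    r=rays(c,uv)@c['Rw'].T
    return c['o']+r*((z-c['o'][2])/r[:,2])[:,None]
def pts(c,uv):
    uv=np.asarray(uv).reshape(-1,2)
    d=c['depth'][uv[:,1].astype(int),uv[:,0].astype(int)]
    return c['o']+(rays(c,uv)*d[:,None])@c['Rw'].T
def cloud(c):
    h,w=c['depth'].shape
    vv,uu=np.mgrid[:h,:w]
    return pts(c,np.c_[uu.ravel(),vv.ravel()]).reshape(h,w,3)
def save(c,n,crop=None,k=1):
    im=c['color'][:,:,::-1]
    if crop: u0,v0,u1,v1=crop; im=im[v0:v1,u0:u1]
    cv2.imwrite('pics/'+n+'.png',cv2.resize(im,None,fx=k,fy=k,interpolation=cv2.INTER_CUBIC))
E
python3 - <<'E'
from h import *
import pickle
for n in ['top','side','wrist']:
    c=grab(n); save(c,n+'0'); pickle.dump(c,open(n+'0.pkl','wb')); print(n,c['o'],c['Rw'][:,2],c['fx'],c['k1'])
print(robot.read_state())
E
```

```text
pics
top [ 0.30164442 -0.03492862  1.47688758] [ 0.12151284 -0.00575282 -0.99257319] 477.4684100532439 -0.10127738971477306
side [0.23748465 0.92592761 0.77583147] [ 0.22038455 -0.79534932 -0.56466814] 380.0293388241593 -0.011549250123222412
wrist [ 0.28795036 -0.53093479  0.38301806] [-0.2748112  -0.10372126 -0.95588739] 319.00185634319166 0.0010942032513710776
{'t': 0.15, 'q': array([-1.29338020e+00,  1.31007232e-01,  1.48902857e+00, -8.36338253e-06,
        1.52300931e+00, -8.54031270e-02]), 'dq': array([ 0.00080638, -0.00242078, -0.00174659, -0.00045893, -0.0016851 ,
       -0.00117392]), 'joint_torque': array([-2.50595413e-04, -5.60478830e+01, -4.92331338e+01,  7.68374652e-02,
        3.06226895e-02, -1.03015234e-04]), 'tool_pos': array([ 0.21291635, -0.56076436,  0.40391686]), 'orientation': array([-1.35833948,  0.93871733, -0.93685791]), 'force': array([ 0.12521932, -0.06128433, -0.57681406]), 'wrist_torque': array([-0.02862888, -0.01768359,  0.00266257]), 'opening': 0.09331001486949608}
```

View pics/top0.png

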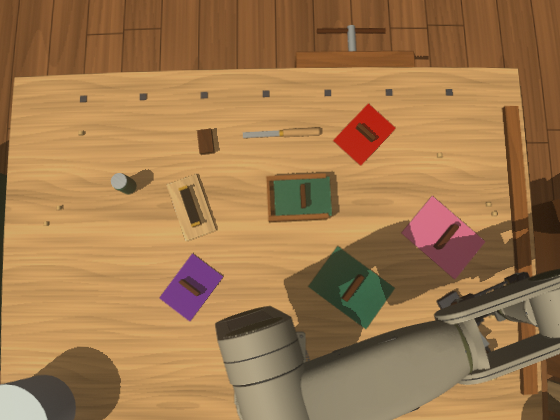

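View pics/side0.png

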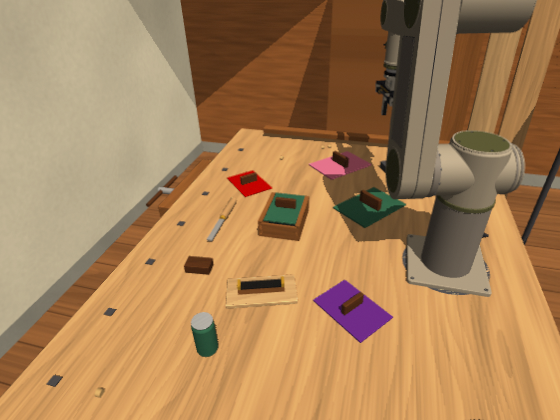

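View pics/wrist0.png

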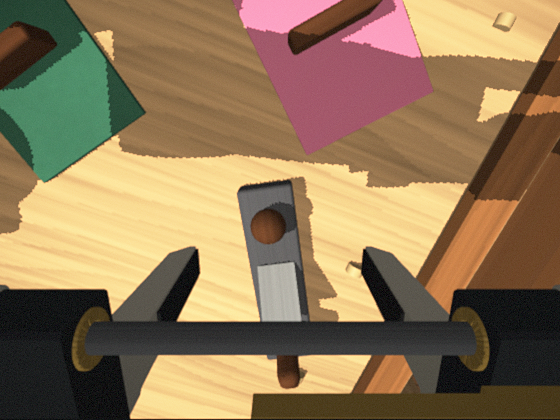

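Top view: candidates like the lid are the green board in the box (303,196), a larger loose green board (351,288), red (365,133), pink (443,236) and purple (192,287). I choose the small green one in the box. Rest is at (191,207), can (122,182), offcut (207,141), chisel (283,132). Now a close crop and measurements.

Run:
```python
from h import *
import pickle
c=pickle.load(open('top0.pkl','rb')); save(c,'top_box',(245,155,355,240),7)
save(c,'top_rest',(155,165,230,250),7)
P=cloud(c); 
hsv=cv2.cvtColor(c['color'],cv2.COLOR_RGB2HSV)
m=cv2.inRange(hsv,(60,60,30),(95,255,255))
n,l,st,ce=cv2.connectedComponentsWithStats(m)
for i in range(1,n):
    if st[i,4]>100:
        p=P[l==i]; print(st[i],np.median(p,0))
        cnt=cv2.findContours((l==i).astype(np.uint8),0,2)[0][0]
        r=cv2.boxPoints(cv2.minAreaRect(cnt)); print(r.round(1).tolist()); print(onplane(c,r,np.median(p[:,2])).round(4).tolist())
# heights in box region
for nm,(u0,v0,u1,v1) in dict(box=(262,168,340,225),rest=(163,172,218,244)).items():
    q=P[v0:v1,u0:u1]; print(nm); 
    print((q[::4,::4,2]*1000).round().astype(int))
```

```text
[ 278  179   53   36 1083] [ 0.51397623 -0.12622544  0.05324907]
[[278.0, 179.0], [330.0, 179.0], [330.0, 214.0], [278.0, 214.0]]
[[0.5678, -0.0351, 0.0532], [0.5652, -0.1928, 0.0532], [0.4584, -0.1895, 0.0532], [0.4612, -0.0333, 0.0532]]
[ 341  270   45   58 1224] [ 0.19828483 -0.30117955  0.00785848]
[[337.3999938964844, 303.0], [368.6000061035156, 268.20001220703125], [396.5, 293.1000061035156], [365.20001220703125, 328.0]]
[[0.1904, -0.2093, 0.0079], [0.2939, -0.3086, 0.0079], [0.2158, -0.392, 0.0079], [0.1131, -0.2921, 0.0079]]
[338 278  16  19 106] [ 0.23991218 -0.23025773  0.00806975]
[[333.8999938964844, 291.70001220703125], [346.8999938964844, 273.6000061035156], [353.70001220703125, 278.5], [340.79998779296875, 296.5]]
[[0.2249, -0.1997, 0.0081], [0.2789, -0.2409, 0.0081], [0.2636, -0.2613, 0.0081], [0.2098, -0.2201, 0.0081]]
box
[[   4    2    0    0    2   -3   -1   -2   -8   -4   -4    1    1    0
    -6    2    3    6    2    2]
 [1477    2   -2   -3   -4    1   -2   -3    0   -3   -6    5   -2    0
     2   -3    1    3    1   -1]
 [   1   -3   60   60   58   61   58  
[... 1443 characters left out ...]
14 10 13 -4  3  3  0 -1]
 [ 0 10  5 17 19 10 12 11 17  8 -2 -5  0  2]
 [ 2 12 11 19 44 44 40 13 15  9 -1 -2  3 -2]
 [ 5 -4 16  1 20 37 27 12 11 11 -4 -5  2  3]
 [ 0  1 12 10  9 33 34 24  8  9 11 -6  3  1]
 [ 1  2  7 11 19 33 39 33 15 11 16  1  0 -4]
 [-1  7  2 14  9  5 30 31 11 11  9 -4  6  6]
 [-4 -3 -2 15  5 10 35 35 28 18 12 15  5  1]
 [ 6  8 -6 10  8 15 33 33 33 11  9  5  5  9]
 [ 0  2 -3 -4  9 12 10 27 36 15  8 11  7 -2]
 [ 1  5  3  4 13 13  8 36 32 32 10 12 18 -2]
 [ 0 -2 -7  3  2 13 16 27 44 48 18  8 14 -4]
 [ 7  2 -3  0 -1  7  7  8 14 18  9  7 14 22]
 [ 4  8  0 -2  0 12 19 13 10 13 13 15 16  0]
 [-1 -2 -3  3  2  4 11  8 10  2 -1 -2  4 -7]
 [ 3 -2 -3 -1  3 -4  8  2  2  5  0 -2 -3 -1]]
```

```bash
sleep 1; ls pics
```

```text
side0.png
top0.png
top_box.png
top_rest.png
wrist0.png
```

View pics/top_box.png

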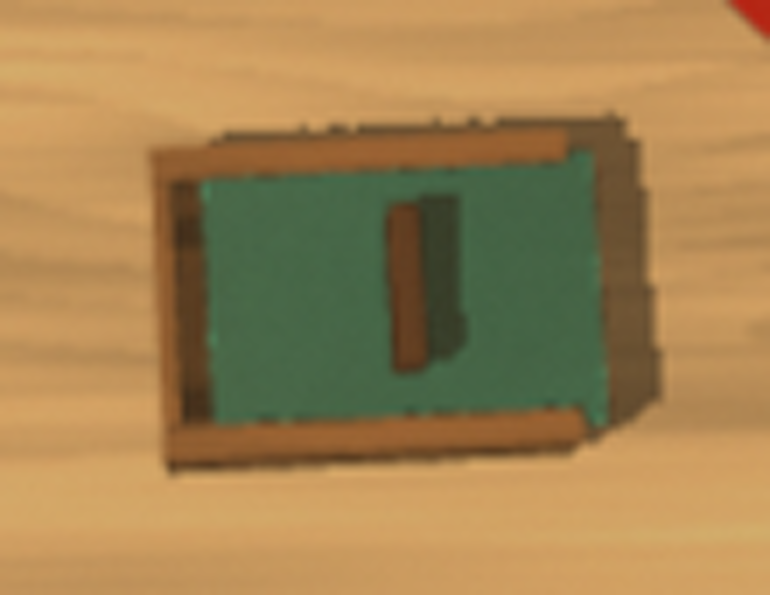

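View pics/top_rest.png

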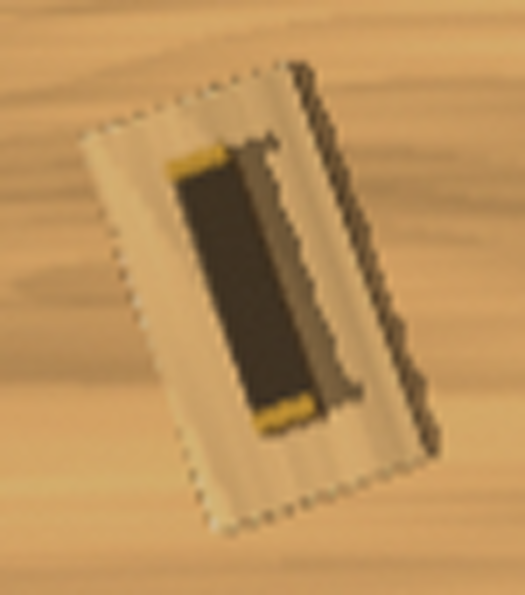

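```bash
cat >> h.py <<'E'
def tool():
    s=robot.read_state(); M=R.from_rotvec(s['orientation']).as_matrix(); return np.array(s['tool_pos']),M
def go(target,M=None,p=None):
    "shift in tool mm for grasp-point-aligned TCP target"
    p0,M0=tool(); p=p0 if p is None else p; M=M0 if M is None else M
    return (M.T@(np.array(target)-p)*1000).round(1)
E
python3 - <<'E'
from h import *
import pickle
p,M=tool(); print(p);print(M.round(4))
c=pickle.load(open('top0.pkl','rb'))
def cr(l,u0,v0): return np.array(l,float)/7-0.5+np.array([u0,v0])+.07
b=onplane(c,cr([(152,150),(568,130),(168,470),(575,450)],245,155),0.06); print('box corners',b.round(4).tolist())
for i,j in [(1,0),(3,2),(2,0),(3,1)]:
    d=b[j]-b[i]; print(np.linalg.norm(d), np.degrees(np.arctan2(d[1],d[0])))
h=onplane(c,cr([(390,205),(418,203),(425,370),(395,373)],245,155),0.087);print('handle',h.mean(0),h.round(4).tolist())
r=onplane(c,cr([(177,183),(232,165),(253,410),(315,393)],155,165),0.033);print('rubber',r.mean(0),r.round(4).tolist())
bs=onplane(c,cr([(85,137),(290,62),(440,457),(213,533)],155,165),0.012);print('base',bs.mean(0),bs.round(4).tolist())
d=bs[3]-bs[0];print(np.linalg.norm(d),np.degrees(np.arctan2(d[1],d[0])));d=bs[2]-bs[1];print(np.linalg.norm(d),np.degrees(np.arctan2(d[1],d[0])))
E
```

```text
[ 0.21291635 -0.56076436  0.40391686]
[[ 3.549e-01 -4.000e-04  9.349e-01]
 [-9.349e-01  1.400e-03  3.549e-01]
 [-1.400e-03 -1.000e+00  1.000e-04]]
box corners [[0.5764, 0.0, 0.06], [0.5822, -0.1797, 0.06], [0.4378, -0.0048, 0.06], [0.4433, -0.1785, 0.06]]
0.17978502092855514 91.83953336592297
0.1737602840418457 91.80903202284209
0.13866474975484502 2.0146033713437057
0.13886960414638705 -0.4720198494208107
handle [ 0.51051983 -0.10703629  0.087     ] [[0.5458, -0.1007, 0.087], [0.5465, -0.1125, 0.087], [0.4754, -0.1138, 0.087], [0.4744, -0.1011, 0.087]]
rubber [0.49399644 0.23718889 0.033     ] [[0.5407, 0.2671, 0.033], [0.5482, 0.2428, 0.033], [0.4401, 0.233, 0.033], [0.447, 0.2059, 0.033]]
base [0.4929328  0.23569908 0.012     ] [[0.5658, 0.3132, 0.012], [0.598, 0.2212, 0.012], [0.4199, 0.1541, 0.012], [0.388, 0.2544, 0.012]]
0.18719781333868007 -161.69489713240955
0.19028075705735217 -159.35513265785846
```

```bash
python3 -m inch '[{"twist":0.11},{"twist":0.11},{"twist":0.11}]' 1
python3 - <<'E'
from h import *
p,M=tool(); print(M.round(4)); print(go([0.51,-0.107,0.40]))
E
```

```text
[[ 3.549e-01 -4.000e-04  9.349e-01]
 [-9.349e-01  1.400e-03  3.549e-01]
 [-1.400e-03 -1.000e+00  1.000e-04]]
[-318.8    4.4  438.8]$[0]: bad value
```

```bash
python3 -m inch '[{"x":0,"y":0,"z":0,"twist":0.11},{"x":0,"y":0,"z":0,"twist":0.11},{"x":0,"y":0,"z":0,"twist":0.11}]' 1
python3 - <<'E'
from h import *
p,M=tool(); print(M.round(4)); print(go([0.51,-0.107,0.40]))
E
```

```text
t: 0.45
tool_pos: [0.2129, -0.5608, 0.4043]
orientation: [-1.222, 1.189, -1.188]
force: [-0.3, -0.4, 0.4]
opening: 0.0929
[[ 2.830e-02 -3.000e-04  9.996e-01]
 [-9.996e-01  8.000e-04  2.830e-02]
 [-8.000e-04 -1.000e+00 -2.000e-04]]
[-445.2    4.6  309.8]
```

```bash
python3 -m inch '[{"x":-37,"y":0,"z":26,"twist":0},{"x":-37,"y":0,"z":26,"twist":0},{"x":-37,"y":0,"z":26,"twist":0},{"x":-37,"y":0,"z":26,"twist":0},{"x":-37,"y":0,"z":26,"twist":0},{"x":-37,"y":0,"z":26,"twist":0},{"x":-37,"y":0,"z":26,"twist":0},{"x":-37,"y":0,"z":26,"twist":0},{"x":-37,"y":0,"z":26,"twist":0},{"x":-37,"y":0,"z":26,"twist":0},{"x":-37,"y":0,"z":25,"twist":0},{"x":-37,"y":0,"z":25,"twist":0}]' ; python3 -m inch '[{"x":0,"y":0,"z":0,"twist":0},{"x":0,"y":0,"z":0,"twist":0}]'
python3 - <<'E'
from h import *
import pickle
p,M=tool(); print(M.round(4)); print(go([0.51,-0.107,0.40]))
c=grab('wrist'); save(c,'wrist1'); pickle.dump(c,open('wrist1.pkl','wb')); print(c['o'])
c=grab('top'); save(c,'top1')
E
```

```text
t: 1.65
tool_pos: [0.5088, -0.1052, 0.4046]
orientation: [-1.225, 1.185, -1.185]
force: [0.1, -1.1, 0.4]
opening: 0.0931
t: 1.85
tool_pos: [0.5084, -0.106, 0.4043]
orientation: [-1.227, 1.184, -1.183]
force: [0.0, -1.0, -0.2]
opening: 0.0928
[[ 0.0355 -0.001   0.9994]
 [-0.9994 -0.      0.0355]
 [-0.     -1.     -0.001 ]]
[1.  4.3 1.5]
[ 0.58878012 -0.10244718  0.38340539]
```

```bash
sleep 2
```

```text
(no output)
```

View pics/wrist1.png

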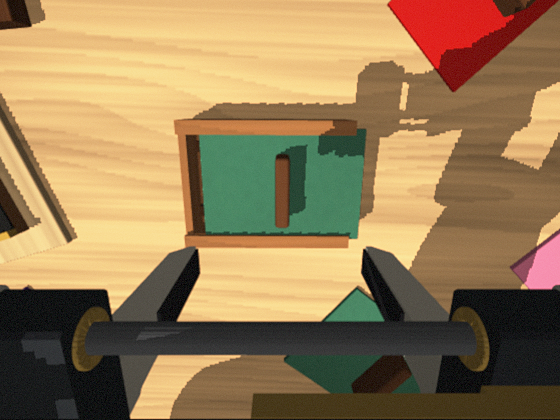

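Run:
```python
from h import *
import pickle
c=pickle.load(open('wrist1.pkl','rb')); save(c,'w1box',(165,105,385,255),3.6)
```

```text
(no output)
```

View pics/w1box.png

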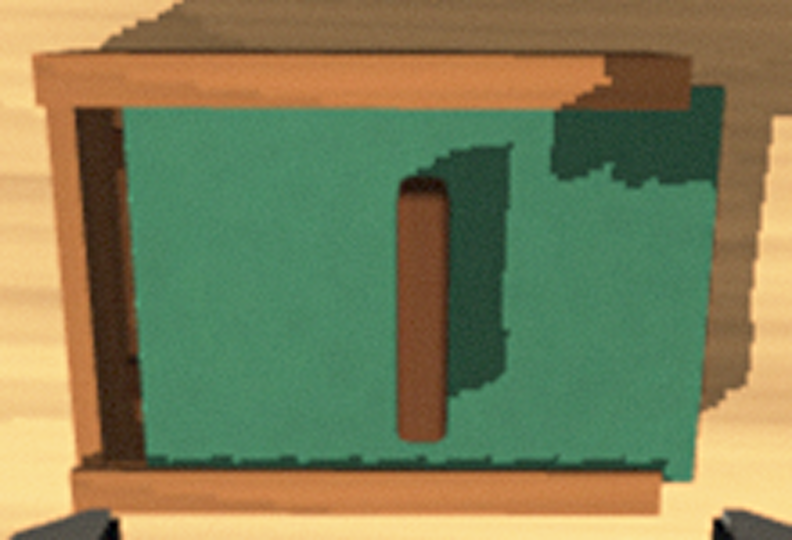

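Run:
```python
from h import *
import pickle
c=pickle.load(open('wrist1.pkl','rb'))
def P(l,z): return onplane(c,(np.array(l,float)+.5)/3.6-.5+np.array([165,105]),z)
def ang(a,b): d=a-b; return round(np.degrees(np.arctan2(d[1],d[0])),2), round(np.linalg.norm(d)*1000,1)
o=P([(34,55),(690,57),(75,513),(660,514)],.06); print(o.round(4).tolist(), ang(o[0],o[1]),ang(o[2],o[3]),ang(o[0],o[2]))
i=P([(106,108),(690,109),(145,469),(660,472)],.06); print('inner',i.round(4).tolist(),ang(i[0],i[1]),ang(i[2],i[3]))
h=P([(398,193),(448,193),(446,440),(398,440)],.087); print('handle',h.mean(0),h.round(4).tolist(),ang(h[0],h[3]),ang(h[1],h[2]),ang(h[0],h[1]))
l=P([(123,109),(723,87),(693,480),(146,462)],.053);print('lid',l.round(4).tolist(),ang(l[1],l[2]),ang(l[0],l[3]))
```

```text
[[0.5764, 0.0004, 0.06], [0.5823, -0.1775, 0.06], [0.4415, -0.0038, 0.06], [0.4475, -0.1826, 0.06]] (np.float64(91.89), np.float64(178.0)) (np.float64(91.93), np.float64(179.0)) (np.float64(1.77), np.float64(135.0))
inner [[0.563, -0.0185, 0.06], [0.5685, -0.1789, 0.06], [0.4567, -0.0256, 0.06], [0.4613, -0.1813, 0.06]] (np.float64(91.96), np.float64(160.6)) (np.float64(91.68), np.float64(155.7))
handle [ 0.51286422 -0.10723693  0.087     ] [[0.5465, -0.0997, 0.087], [0.5469, -0.1125, 0.087], [0.4793, -0.115, 0.087], [0.4788, -0.1018, 0.087]] (np.float64(1.8), np.float64(67.7)) (np.float64(2.07), np.float64(67.7)) (np.float64(92.05), np.float64(12.9))
lid [[0.5624, -0.0214, 0.053], [0.5744, -0.1892, 0.053], [0.4562, -0.1935, 0.053], [0.4562, -0.0243, 0.053]] (np.float64(2.07), np.float64(118.2)) (np.float64(1.58), np.float64(106.2))
```

```bash
python3 -m inch '[{"x":1.4,"y":40,"z":4.3,"twist":0},{"x":0,"y":40,"z":0,"twist":0},{"x":0,"y":38,"z":0,"twist":0},{"x":0,"y":20,"z":0,"twist":0},{"x":0,"y":10,"z":0,"twist":0},{"x":0,"y":8,"z":0,"twist":0},{"x":0,"y":0,"z":0,"twist":0},{"x":0,"y":0,"z":0,"twist":0}]' 0 20
python3 - <<'E'
from h import *
import pickle
print(go([.5128,-.1072,.246]))
c=grab('wrist'); save(c,'wrist2')
E
```

```text
t: 2.75
tool_pos: [0.5131, -0.1088, 0.25]
orientation: [-1.223, 1.184, -1.187]
force: [0.1, -0.3, -0.4]
opening: 0.0465
[-1.6  4.  -0.2]
```

```bash
sleep 2
```

```text
(no output)
```

View pics/wrist2.png

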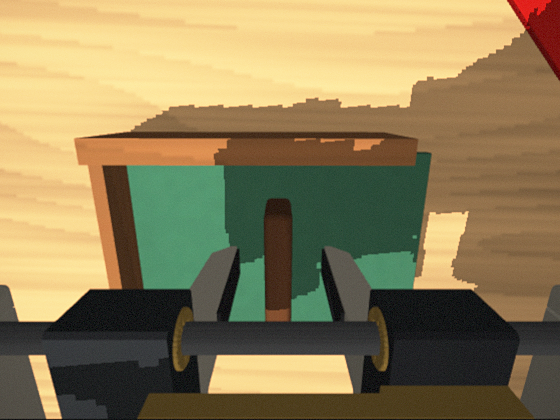

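The handle (265–292, ~260) is centred between the fingers (238 and 322). I lower the last 4 mm and close.

```bash
python3 -m inch '[{"x":-1,"y":4,"z":0,"twist":0},{"x":0,"y":0,"z":0,"twist":0},{"x":0,"y":0,"z":0,"twist":0}]' 0 20; python3 -m inch '[{"x":0,"y":0,"z":0,"twist":0},{"x":0,"y":0,"z":0,"twist":0},{"x":0,"y":0,"z":0,"twist":0},{"x":0,"y":0,"z":0,"twist":0},{"x":0,"y":0,"z":0,"twist":0},{"x":0,"y":0,"z":0,"twist":0}]' -1 20;python3 - <<'E'
from h import *
p,M=tool(); print(p,M.round(4).tolist())
E
```

```text
t: 3.1
tool_pos: [0.5126, -0.1072, 0.2449]
orientation: [-1.224, 1.185, -1.185]
force: [0.1, 0.2, 0.2]
opening: 0.0465
t: 3.7
tool_pos: [0.5126, -0.1073, 0.2447]
orientation: [-1.225, 1.185, -1.185]
force: [0.5, 0.4, -0.0]
opening: 0.014
[ 0.51255071 -0.10729582  0.24474499] [[0.0328, 0.0, 0.9995], [-0.9995, -0.0, 0.0328], [0.0, -1.0, 0.0]]
```

```bash
python3 -m inch '[{"x":2,"y":-1,"z":0,"twist":0},{"x":8,"y":0,"z":0,"twist":0},{"x":10,"y":0,"z":0,"twist":0},{"x":10,"y":0,"z":0,"twist":0},{"x":0,"y":0,"z":0,"twist":0}]';python3 - <<'E'
from h import *
p,M=tool(); print(p,M.round(4).tolist(),robot.read_state()['wrist_torque'])
c=grab('wrist'); save(c,'wrist3')
E
```

```text
t: 4.2
tool_pos: [0.5135, -0.1389, 0.2458]
orientation: [-1.224, 1.186, -1.187]
force: [-0.2, -0.8, -1.2]
opening: 0.014
[ 0.51353399 -0.13886915  0.24578572] [[0.0312, 0.0002, 0.9995], [-0.9995, -0.0005, 0.0312], [0.0005, -1.0, 0.0001]] [-0.00674989 -0.01982498 -0.01446575]
```

```bash
sleep 2
```

```text
(no output)
```

View pics/wrist3.png

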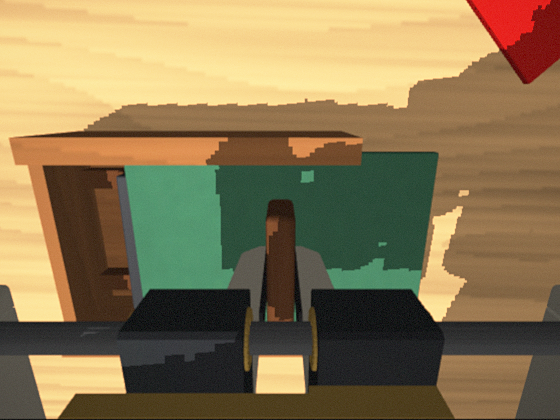

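The lid moves with the gripper (left edge at column 130), with little force. I continue sliding.

```bash
python3 -m inch '[{"x":15,"y":0,"z":0,"twist":0},{"x":20,"y":0,"z":0,"twist":0},{"x":20,"y":0,"z":0,"twist":0},{"x":20,"y":0,"z":0,"twist":0},{"x":15,"y":0,"z":0,"twist":0},{"x":0,"y":0,"z":0,"twist":0}]'; python3 -m inch '[{"x":15,"y":0,"z":0,"twist":0},{"x":20,"y":0,"z":0,"twist":0},{"x":15,"y":0,"z":0,"twist":0},{"x":15,"y":0,"z":0,"twist":0},{"x":0,"y":0,"z":0,"twist":0}]';python3 - <<'E'
from h import *
p,M=tool(); print(p,M.round(4).tolist(),robot.read_state()['wrist_torque'])
c=grab('side'); save(c,'side3')
c=grab('top'); save(c,'top3')
E
```

```text
t: 4.85
tool_pos: [0.5164, -0.2292, 0.2459]
orientation: [-1.224, 1.186, -1.187]
force: [0.5, 0.4, -2.0]
opening: 0.014
t: 5.35
tool_pos: [0.5185, -0.2944, 0.2459]
orientation: [-1.224, 1.186, -1.187]
force: [-0.0, -0.7, -1.4]
opening: 0.0136
[ 0.51852611 -0.29441852  0.24591769] [[0.0309, 0.0005, 0.9995], [-0.9995, -0.0009, 0.0309], [0.0009, -1.0, 0.0004]] [ 0.01178964  0.09166547 -0.04856398]
```

```bash
sleep 2
```

```text
(no output)
```

View pics/side3.png

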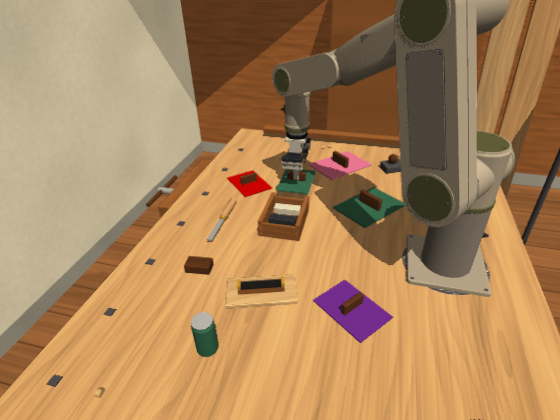

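View pics/top3.png

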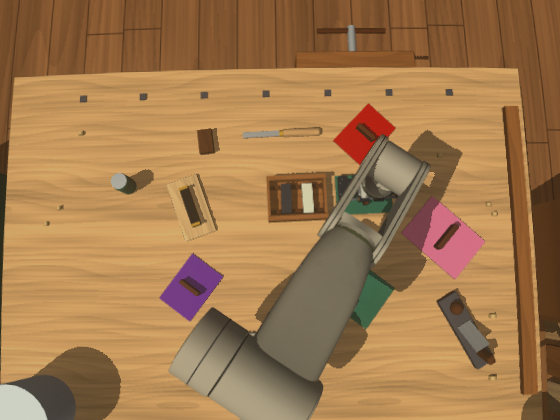

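The side and top views show the lid (335–395 × 176–214 in top) clear of the box, with the dark stone at (287,198) and the pale one at (308,198), nearest the mouth. I lower the lid here on open bench.

```bash
python3 -m inch '[{"x":3,"y":10,"z":0,"twist":0},{"x":2,"y":12,"z":0,"twist":0},{"x":0,"y":10,"z":0,"twist":0},{"x":0,"y":6,"z":0,"twist":0},{"x":0,"y":3,"z":0,"twist":0},{"x":0,"y":0,"z":0,"twist":0},{"x":0,"y":0,"z":0,"twist":0}]'; python3 -m inch '[{"x":0,"y":2,"z":0,"twist":0},{"x":0,"y":0,"z":0,"twist":0},{"x":0,"y":0,"z":0,"twist":0}]'; python3 -m inch '[{"x":0,"y":2,"z":0,"twist":0},{"x":0,"y":0,"z":0,"twist":0},{"x":0,"y":0,"z":0,"twist":0}]'
```

```text
t: 6.15
tool_pos: [0.519, -0.2972, 0.2051]
orientation: [-1.224, 1.185, -1.185]
force: [0.4, 0.1, -2.4]
opening: 0.0135
t: 6.45
tool_pos: [0.5189, -0.2972, 0.203]
orientation: [-1.224, 1.185, -1.185]
force: [-0.1, -0.5, -1.7]
opening: 0.0138
t: 6.75
tool_pos: [0.5187, -0.2972, 0.2006]
orientation: [-1.225, 1.185, -1.185]
force: [0.0, 0.2, -1.7]
opening: 0.0139
```

```bash
python3 -m inch '[{"x":0,"y":1,"z":0,"twist":0},{"x":0,"y":0,"z":0,"twist":0},{"x":0,"y":0,"z":0,"twist":0}]'; python3 -m inch '[{"x":0,"y":1,"z":0,"twist":0},{"x":0,"y":0,"z":0,"twist":0},{"x":0,"y":0,"z":0,"twist":0}]'; python3 -m inch '[{"x":0,"y":1,"z":0,"twist":0},{"x":0,"y":0,"z":0,"twist":0},{"x":0,"y":0,"z":0,"twist":0}]'
```

```text
t: 7.05
tool_pos: [0.5187, -0.2972, 0.1997]
orientation: [-1.225, 1.185, -1.185]
force: [-0.2, 0.2, -1.6]
opening: 0.0138
t: 7.35
tool_pos: [0.5187, -0.2972, 0.1987]
orientation: [-1.225, 1.185, -1.185]
force: [-0.3, -0.7, -1.0]
opening: 0.0136
t: 7.65
tool_pos: [0.5188, -0.2972, 0.1978]
orientation: [-1.225, 1.185, -1.185]
force: [0.8, 0.3, -2.4]
opening: 0.0142
```

```bash
python3 -m inch '[{"x":0,"y":1,"z":0,"twist":0},{"x":0,"y":0,"z":0,"twist":0},{"x":0,"y":0,"z":0,"twist":0}]'; python3 -m inch '[{"x":0,"y":1,"z":0,"twist":0},{"x":0,"y":0,"z":0,"twist":0},{"x":0,"y":0,"z":0,"twist":0}]'
python3 - <<'E'
from h import *
c=grab('side'); save(c,'side4',(220,120,340,240),5)
c=grab('wrist'); save(c,'wrist4')
E
```

```text
t: 7.95
tool_pos: [0.5189, -0.2972, 0.1978]
orientation: [-1.225, 1.185, -1.185]
force: [-3.9, 3.7, 8.2]
opening: 0.0138
t: 8.25
tool_pos: [0.519, -0.2973, 0.1977]
orientation: [-1.225, 1.185, -1.185]
force: [-7.6, 3.9, 15.7]
opening: 0.0141
```

```bash
sleep 2
```

```text
(no output)
```

View pics/wrist4.png

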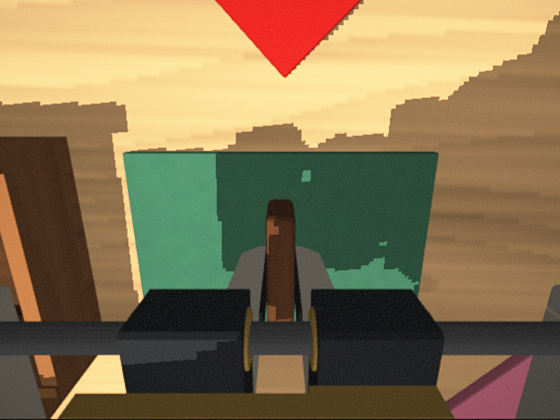

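View pics/side4.png

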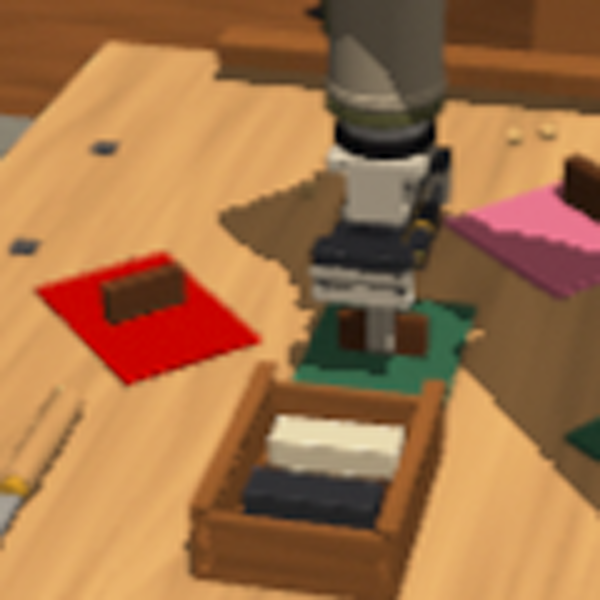

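The lid lies flat on the bench (height drop matches the expected 47 mm; contact force rose). I ease off and release.

```bash
python3 -m inch '[{"x":0,"y":-1.5,"z":0,"twist":0},{"x":0,"y":0,"z":0,"twist":0},{"x":0,"y":0,"z":0,"twist":0}]'; python3 -m inch '[{"x":0,"y":0,"z":0,"twist":0},{"x":0,"y":0,"z":0,"twist":0},{"x":0,"y":0,"z":0,"twist":0},{"x":0,"y":0,"z":0,"twist":0},{"x":0,"y":0,"z":0,"twist":0}]' 0;  python3 -m inch '[{"x":0,"y":-20,"z":0,"twist":0},{"x":0,"y":-30,"z":0,"twist":0},{"x":0,"y":-40,"z":0,"twist":0},{"x":0,"y":-40,"z":0,"twist":0},{"x":0,"y":-30,"z":0,"twist":0},{"x":-30,"y":-30,"z":0,"twist":0},{"x":-40,"y":-10,"z":0,"twist":0},{"x":-40,"y":0,"z":0,"twist":0},{"x":-30,"y":0,"z":0,"twist":0},{"x":0,"y":0,"z":0,"twist":0},{"x":0,"y":0,"z":0,"twist":0}]'
python3 - <<'E'
from h import *
import pickle
p,M=tool(); print(p,M.round(4).tolist())
for n in ['wrist','top']:
    c=grab(n); save(c,n+'5'); pickle.dump(c,open(n+'5.pkl','wb'))
E
```

```text
t: 8.65
tool_pos: [0.519, -0.2973, 0.1978]
orientation: [-1.224, 1.184, -1.186]
force: [-1.4, 1.4, 5.9]
opening: 0.014
t: 9.15
tool_pos: [0.5187, -0.2972, 0.1971]
orientation: [-1.225, 1.185, -1.185]
force: [-0.3, -1.1, -0.7]
opening: 0.0458
t: 10.25
tool_pos: [0.5142, -0.1569, 0.3974]
orientation: [-1.225, 1.183, -1.184]
force: [-0.6, 0.2, -0.2]
opening: 0.0466
[ 0.51423249 -0.15688566  0.39740364] [[0.0344, 0.0004, 0.9994], [-0.9994, -0.0006, 0.0344], [0.0006, -1.0, 0.0003]]
```

```bash
sleep 2
```

```text
(no output)
```

View pics/wrist5.png

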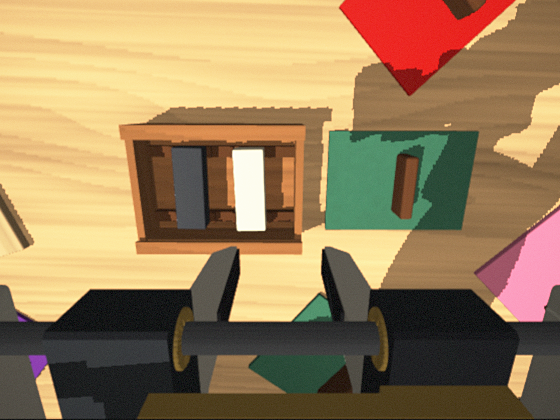

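View pics/top5.png

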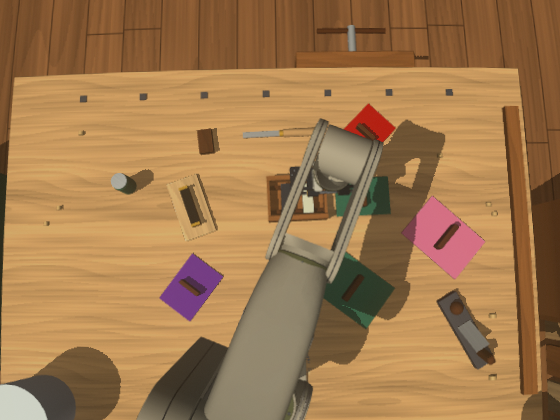

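Run:
```python
from h import *
import pickle
c=pickle.load(open('wrist5.pkl','rb')); save(c,'w5box',(115,115,315,265),4)
hsv=cv2.cvtColor(c['color'],cv2.COLOR_RGB2HSV)
m=cv2.inRange(hsv,(0,0,180),(60,70,255)); m[:,:220]=0; m[:,280:]=0; m[:140]=0; m[240:]=0
n,l,st,ce=cv2.connectedComponentsWithStats(m); i=1+st[1:,4].argmax(); print(st[i],ce[i])
cnt=cv2.findContours((l==i).astype(np.uint8),0,1)[0][0]
q=onplane(c,cnt[:,0],.044); r=cv2.minAreaRect((q[:,:2]*1000).astype(np.float32)); print(r)
print(np.median(pts(c,cnt[:,0])[:,2]))
```

```text
[ 232  149   34   82 2431] [248.92307692 189.28259975]
((511.441162109375, -123.40440368652344), (89.35452270507812, 32.07802200317383), 2.8431296348571777)
0.042111285073690385
```

View pics/w5box.png

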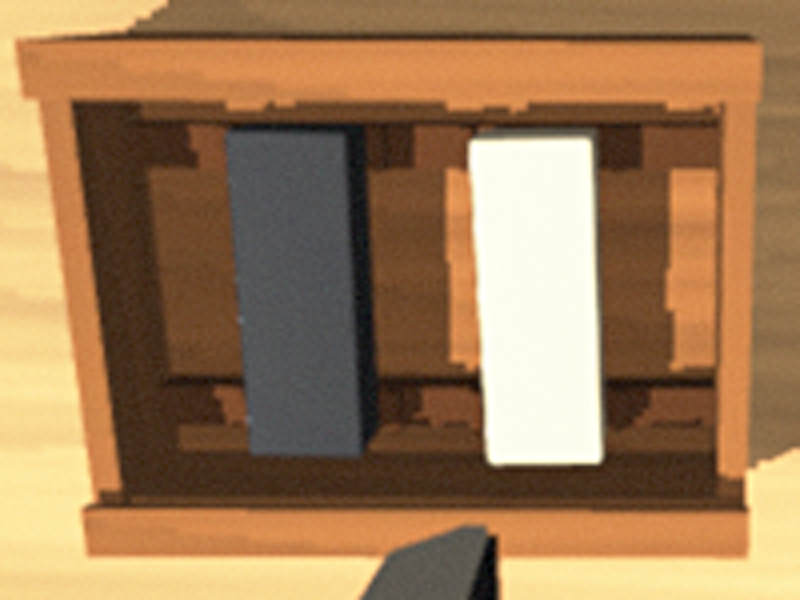

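The pale stone measured at (0.511, −0.123), 89×32 mm, top at z≈0.042, agreeing with the box geometry (0.513, −0.124).

```bash
python3 -m inch '[{"x":-14,"y":20,"z":-1,"twist":0},{"x":-14,"y":30,"z":0,"twist":0},{"x":-5.5,"y":35,"z":0,"twist":0},{"x":0,"y":30,"z":0,"twist":0},{"x":0,"y":15,"z":0,"twist":0},{"x":0,"y":5,"z":0,"twist":0},{"x":0,"y":0,"z":0,"twist":0},{"x":0,"y":0,"z":0,"twist":0}]' 0 25
python3 - <<'E'
from h import *
p,M=tool(); print(p,go([.512,-.1235,.201]))
c=grab('wrist'); save(c,'wrist6')
E
```

```text
t: 11.15
tool_pos: [0.5129, -0.1245, 0.2639]
orientation: [-1.223, 1.183, -1.187]
force: [0.3, 0.6, 0.4]
opening: 0.0462
[ 0.51286057 -0.12449323  0.2639261 ] [-1.1 62.9 -1. ]
```

```bash
sleep 2
```

```text
(no output)
```

View pics/wrist6.png

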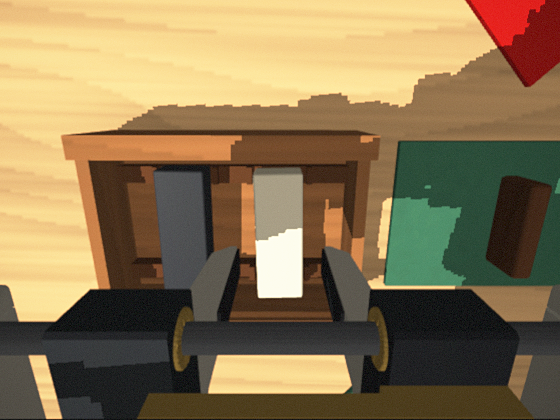

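The pale stone (column ~280) lies midway between the fingers (238, 322). I descend.

```bash
python3 -m inch '[{"x":0,"y":15,"z":-0.5,"twist":0},{"x":0,"y":18,"z":0,"twist":0},{"x":0,"y":14,"z":0,"twist":0},{"x":0,"y":8,"z":0,"twist":0},{"x":0,"y":5,"z":0,"twist":0},{"x":0,"y":1,"z":0,"twist":0},{"x":0,"y":0,"z":0,"twist":0},{"x":0,"y":0,"z":0,"twist":0}]'
python3 - <<'E'
from h import *
p,M=tool(); print(p,go([.512,-.1235,.201]))
E
```

```text
t: 12.0
tool_pos: [0.512, -0.1239, 0.2019]
orientation: [-1.224, 1.184, -1.186]
force: [-0.3, -0.1, -0.9]
opening: 0.0463
[ 0.51197634 -0.12391855  0.20191828] [-0.4  0.9  0. ]
```

```bash
python3 -m inch '[{"x":0,"y":0,"z":0,"twist":0},{"x":0,"y":0,"z":0,"twist":0},{"x":0,"y":0,"z":0,"twist":0},{"x":0,"y":0,"z":0,"twist":0},{"x":0,"y":0,"z":0,"twist":0},{"x":0,"y":0,"z":0,"twist":0}]' -1 25; python3 -m inch '[{"x":0,"y":-3,"z":0,"twist":0},{"x":0,"y":-7,"z":0,"twist":0},{"x":0,"y":-10,"z":0,"twist":0},{"x":0,"y":-20,"z":0,"twist":0},{"x":0,"y":0,"z":0,"twist":0}]'
python3 - <<'E'
from h import *
p,M=tool(); print(p,M.round(3).tolist())
c=grab('side'); save(c,'side7',(220,120,340,240),5)
c=grab('wrist'); save(c,'wrist7')
E
```

```text
t: 12.6
tool_pos: [0.5118, -0.1239, 0.2016]
orientation: [-1.224, 1.185, -1.185]
force: [-1.0, 0.5, 5.0]
opening: 0.0317
t: 13.1
tool_pos: [0.5129, -0.1243, 0.2446]
orientation: [-1.222, 1.181, -1.189]
force: [1.2, -0.6, -0.7]
opening: 0.0316
[ 0.51293952 -0.12428779  0.244565  ] [[0.033, 0.005, 0.999], [-0.999, -0.002, 0.033], [0.002, -1.0, 0.005]]
```

```bash
sleep 2
```

```text
(no output)
```

View pics/wrist7.png

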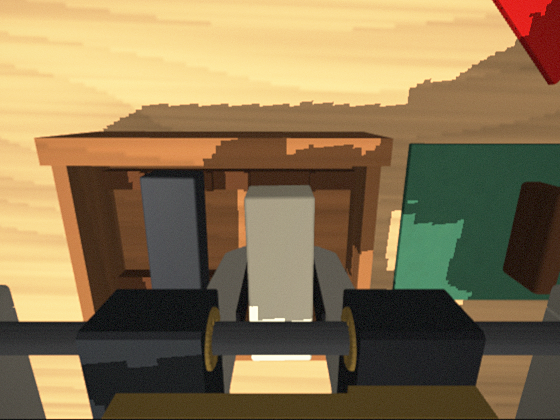

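View pics/side7.png

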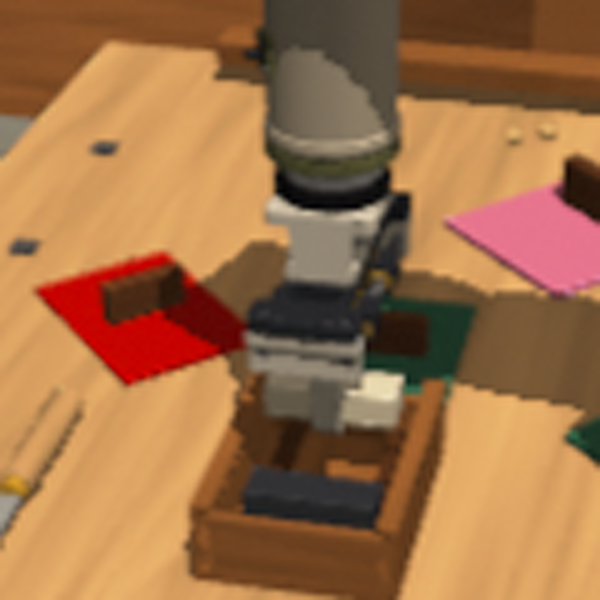

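The pale stone is held level and clear of the box with the dark one in place. I carry it toward the rest with a stand-off so the wrist camera can see the rest.

```bash
python3 -m inch '[{"x":0,"y":-20,"z":0,"twist":0},{"x":0,"y":-30,"z":0,"twist":0},{"x":-10,"y":-30,"z":-2,"twist":0},{"x":-20,"y":-20,"z":-5,"twist":0},{"x":-30,"y":-12,"z":-6,"twist":0},{"x":-36,"y":-4,"z":-6,"twist":0},{"x":-36,"y":0,"z":-6,"twist":0},{"x":-36,"y":0,"z":-6,"twist":0},{"x":-36,"y":0,"z":-6,"twist":0},{"x":-36,"y":0,"z":-6,"twist":0},{"x":-36,"y":0,"z":-6,"twist":0},{"x":-30,"y":0,"z":-6,"twist":0}]'; python3 -m inch '[{"x":-20,"y":0,"z":-6,"twist":-0.05},{"x":-14,"y":0,"z":-5,"twist":-0.08},{"x":-6,"y":0,"z":-2,"twist":-0.08},{"x":0,"y":0,"z":0,"twist":-0.08},{"x":0,"y":0,"z":0,"twist":-0.03},{"x":0,"y":0,"z":0,"twist":0},{"x":0,"y":0,"z":0,"twist":0}]'
python3 - <<'E'
from h import *
import pickle
p,M=tool(); print(p,M.round(4).tolist())
for n in ['wrist','top']:
    c=grab(n); save(c,n+'8'); pickle.dump(c,open(n+'8.pkl','wb'))
E
```

```text
t: 14.4
tool_pos: [0.4457, 0.1819, 0.3561]
orientation: [-1.226, 1.186, -1.184]
force: [1.0, -0.6, -1.5]
opening: 0.0319
t: 15.1
tool_pos: [0.4308, 0.2189, 0.3568]
orientation: [-1.356, 0.948, -0.947]
force: [0.4, -0.4, -1.3]
opening: 0.032
[0.43084286 0.21891955 0.35678552] [[0.3435, -0.0007, 0.9391], [-0.9391, -0.0003, 0.3435], [0.0, -1.0, -0.0007]]
```

```bash
sleep 2
```

```text
(no output)
```

View pics/wrist8.png

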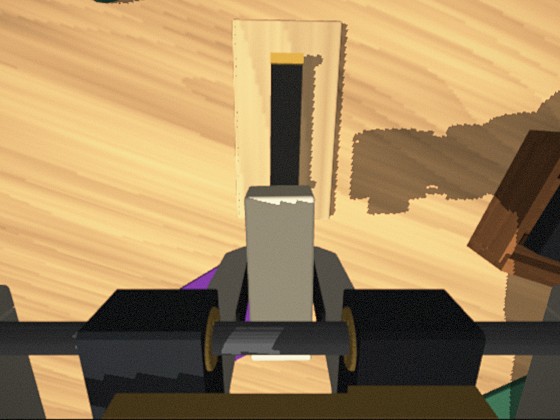

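View pics/top8.png

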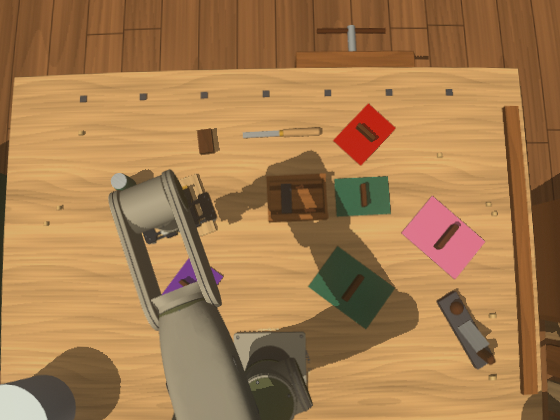

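Run:
```python
from h import *
import pickle
c=pickle.load(open('wrist8.pkl','rb')); save(c,'w8a',(220,10,360,220),2.8); save(c,'w8b',(225,170,335,370),3)
```

```text
(no output)
```

View pics/w8a.png

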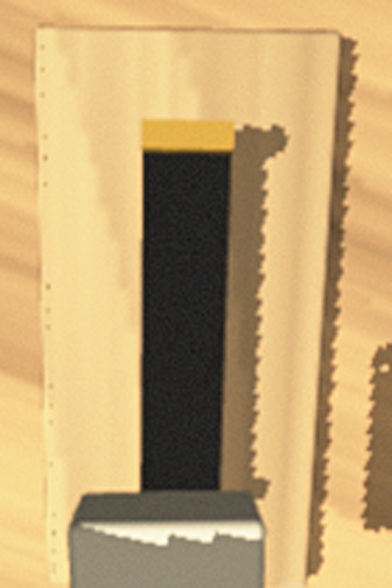

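View pics/w8b.png

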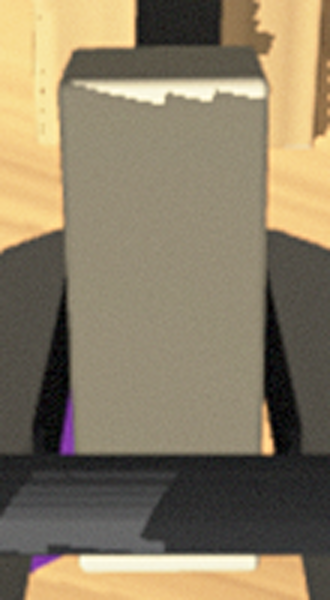

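Run:
```python
from h import *
import pickle
c=pickle.load(open('wrist8.pkl','rb'))
tp=np.array([0.43084286,0.21891955,0.35678552]); M=np.array([[0.3435,-0.0007,0.9391],[-0.9391,-0.0003,0.3435],[0,-1,-0.0007]])
def P(l,z,k,u0,v0): return onplane(c,(np.array(l,float)+.5)/k-.5+np.array([u0,v0]),z)
def an(a,b): d=a-b; return round(np.degrees(np.arctan2(d[1],d[0])),2),round(np.linalg.norm(d)*1000,1)
r=P([(142,152),(233,152),(140,490),(219,490)],.033,2.8,220,10); print(r.round(4).tolist(),an(r[0],r[2]),an(r[1],r[3]),an(r[0],r[1]))
b=P([(38,28),(338,32),(57,580),(308,580)],.012,2.8,220,10); print('base',b.round(4).tolist(),an(b[0],b[2]),an(b[1],b[3]),an(b[0],b[1]))
mid=(r[0]+r[1])/2
for a in (19,20,20.2,20.5): 
    ax=np.array([np.cos(np.radians(a)),np.sin(np.radians(a)),0]); print(a,'rest centre',mid-.055*ax)
bm=(b[0]+b[1])/2; ax=np.array([np.cos(np.radians(20)),np.sin(np.radians(20)),0]);print('from base',bm-.095*ax)
s=P([(63,80),(267,80),(80,570),(256,570)],tp[2]-.1576,3,225,170); t=(s-tp)@M*1000; print('stone in tool',t.round(1).tolist(),t.mean(0), an(s[0],s[2]),an(s[1],s[3]))
print('tool z ang',np.degrees(np.arctan2(M[1,2],M[0,2])))
m=cv2.inRange(cv2.cvtColor(pickle.load(open('top0.pkl','rb'))['color'],cv2.COLOR_RGB2HSV),(20,150,120),(30,255,255))
ct=pickle.load(open('top0.pkl','rb'));n,l,st,ce=cv2.connectedComponentsWithStats(m)
for i in range(1,n):
    if st[i,4]>15: print(st[i],ce[i],onplane(ct,ce[i],.042))
```

```text
[[0.5399, 0.2688, 0.033], [0.5496, 0.2422, 0.033], [0.4383, 0.2334, 0.033], [0.4478, 0.2077, 0.033]] (np.float64(19.23), np.float64(107.6)) (np.float64(18.74), np.float64(107.6)) (np.float64(110.12), np.float64(28.3))
base [[0.5651, 0.3139, 0.012], [0.5972, 0.2231, 0.012], [0.3896, 0.2504, 0.012], [0.4226, 0.1603, 0.012]] (np.float64(19.86), np.float64(186.7)) (np.float64(19.77), np.float64(185.6)) (np.float64(109.45), np.float64(96.3))
19 rest centre [0.49277167 0.23763472 0.033     ]
20 rest centre [0.4930921  0.23672986 0.033     ]
20.2 rest centre [0.49315807 0.23654957 0.033     ]
20.5 rest centre [0.49325822 0.23627956 0.033     ]
from base [0.49189046 0.23596201 0.012     ]
stone in tool [[-16.3, 157.6, 44.5], [13.8, 157.6, 44.5], [-16.1, 157.6, -44.1], [14.7, 157.6, -44.1]] [ -0.98338203 157.59987672   0.21903947] (np.float64(20.22), np.float64(88.6)) (np.float64(20.64), np.float64(88.6))
tool z ang 20.091293842784232
[192 222   8   4  17] [195.41176471 223.47058824] [[0.43795733 0.2169845  0.042     ]]
```

```bash
python3 -m inch '[{"x":0,"y":0,"z":0,"twist":0.01},{"x":1.4,"y":10,"z":15,"twist":0},{"x":1.5,"y":20,"z":25,"twist":0},{"x":1.5,"y":25,"z":16,"twist":0},{"x":0,"y":25,"z":8.6,"twist":0},{"x":0,"y":18,"z":0,"twist":0},{"x":0,"y":9,"z":0,"twist":0},{"x":0,"y":0,"z":0,"twist":0},{"x":0,"y":0,"z":0,"twist":0},{"x":0,"y":0,"z":0,"twist":0}]'
python3 - <<'E'
from h import *
import pickle
p,M=tool(); print(p,M.round(4).tolist(),'ang',np.degrees(np.arctan2(M[1,2],M[0,2])),go([.4932,.2363,.25]))
for n in ['wrist','side']:
    c=grab(n); save(c,n+'9'); pickle.dump((c,p,M),open(n+'9.pkl','wb'))
    if n=='side': save(c,'side9c',(190,200,340,330),5)
E
```

```text
t: 16.2
tool_pos: [0.4937, 0.2369, 0.2518]
orientation: [-1.35, 0.952, -0.954]
force: [0.7, 0.6, -1.8]
opening: 0.0322
[0.49368607 0.2369366  0.25181834] [[0.336, 0.0023, 0.9418], [-0.9418, 0.0009, 0.336], [-0.0, -1.0, 0.0025]] ang 19.63564342291147 [ 0.4  1.8 -0.7]
```

```bash
sleep 2
```

```text
(no output)
```

View pics/wrist9.png

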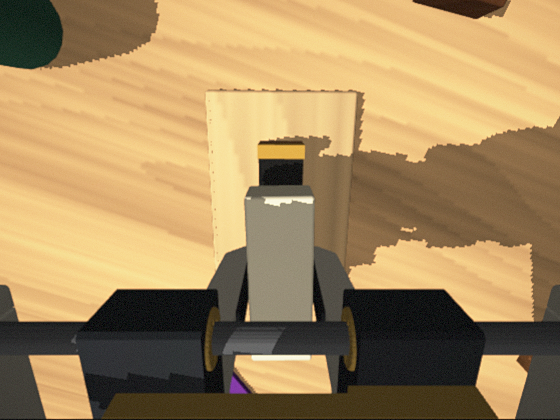

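View pics/side9c.png

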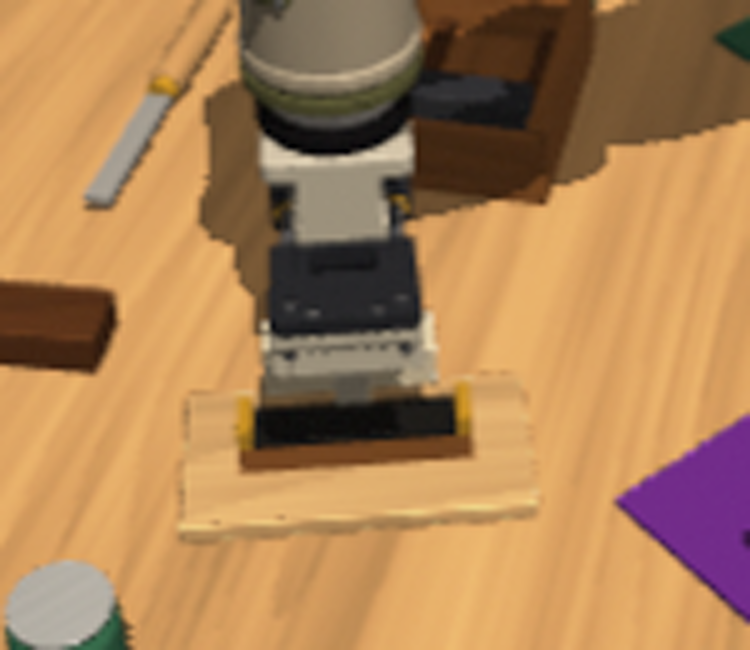

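Wrist view: far stop at (281,150), base far edge (207–363, 91), stone end at (280,195). I measure the stone against the stop and base.

Run:
```python
from h import *
import pickle
c,p,M=pickle.load(open('wrist9.pkl','rb')); save(c,'w9a',(195,80,375,280),3)
```

```text
(no output)
```

View pics/w9a.png

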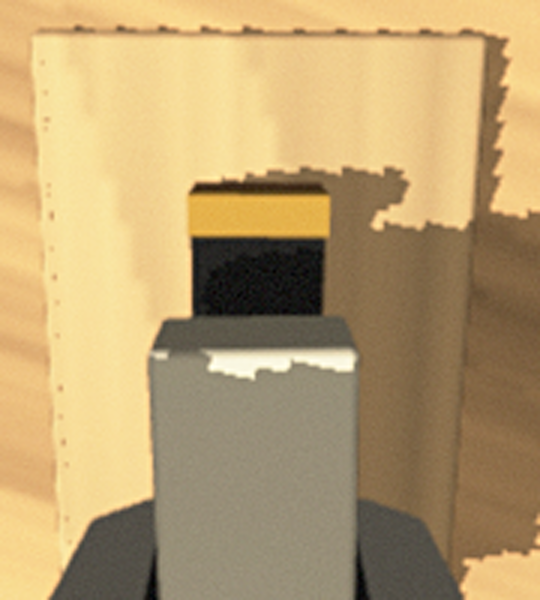

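Run:
```python
from h import *
import pickle
c,p,M=pickle.load(open('wrist9.pkl','rb'))
def P(l,z):
    s=onplane(c,(np.array(l,float)+.5)/3-.5+np.array([195,80]),z); return ((s-p)@M*1000).round(1)
st=P([(190,193),(329,193),(192,237),(328,237)],.042);print('stop',st.tolist(),st.mean(0))
b=P([(33,33),(485,37),(57,560),(457,560)],.012);print('base',b.tolist())
rb=P([(193,240),(325,240),(194,315),(322,315)],.033);print('rail',rb.tolist())
s=P([(149,353),(357,353)],p[2]-.1576);print('stone end',s.tolist())
```

```text
stop [[-13.9, 210.0, 62.2], [13.1, 210.0, 62.3], [-13.7, 210.0, 53.7], [13.1, 210.0, 53.7]] [ -0.35  210.     57.975]
base [[-49.0, 240.1, 93.2], [48.3, 240.0, 92.4], [-51.4, 239.7, -32.2], [49.9, 239.7, -32.2]]
rail [[-14.1, 218.9, 51.8], [13.2, 218.9, 51.8], [-14.2, 218.9, 35.9], [12.9, 218.9, 36.0]]
stone end [[-16.9, 157.7, 44.0], [13.9, 157.7, 44.0]]
```

```bash
python3 -m inch '[{"x":0.7,"y":6,"z":-0.7,"twist":0},{"x":0,"y":9,"z":0,"twist":0},{"x":0,"y":9,"z":0,"twist":0},{"x":0,"y":6,"z":0,"twist":0},{"x":0,"y":2,"z":0,"twist":0},{"x":0,"y":0,"z":0,"twist":0},{"x":0,"y":0,"z":0,"twist":0},{"x":0,"y":0,"z":0,"twist":0}]'; python3 -m inch '[{"x":0,"y":1.5,"z":0,"twist":0},{"x":0,"y":0,"z":0,"twist":0},{"x":0,"y":0,"z":0,"twist":0}]'
```

```text
t: 17.1
tool_pos: [0.493, 0.2359, 0.2187]
orientation: [-1.351, 0.953, -0.953]
force: [-0.4, 0.4, -1.7]
opening: 0.032
t: 17.4
tool_pos: [0.4928, 0.2358, 0.2168]
orientation: [-1.352, 0.953, -0.953]
force: [0.8, -0.8, -1.9]
opening: 0.0317
```

Run:
```python
from h import *
import pickle
p,M=tool(); c=grab('wrist'); save(c,'w10a',(195,80,375,280),3);pickle.dump((c,p,M),open('wrist10.pkl','wb')); print(p,M.round(4).tolist())
c=grab('side'); save(c,'side10c',(190,200,340,330),5)
```

```text
[0.49275133 0.23581344 0.21680277] [[0.3361, 0.0001, 0.9418], [-0.9418, 0.0, 0.3361], [0.0, -1.0, 0.0001]]
```

```bash
sleep 2
```

```text
(no output)
```

View pics/w10a.png

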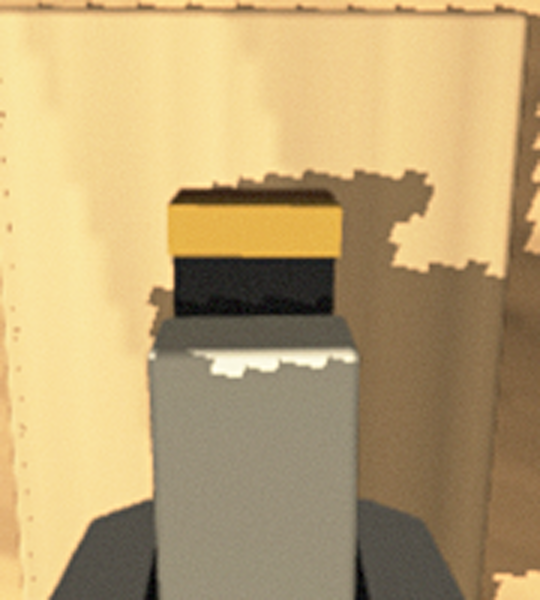

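View pics/side10c.png

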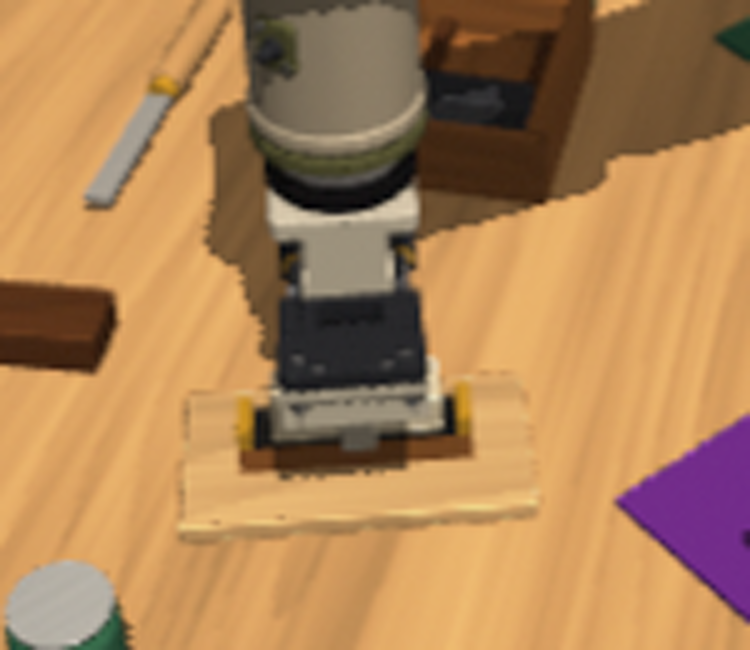

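Run:
```python
from h import *
import pickle
c,p,M=pickle.load(open('wrist10.pkl','rb'))
def P(l,z):
    s=onplane(c,(np.array(l,float)+.5)/3-.5+np.array([195,80]),z); return ((s-p)@M*1000).round(1)
st=P([(168,206),(341,206),(169,257),(341,257)],.042);print('stop',st.tolist(),st.mean(0))
s=P([(149,353),(357,353)],p[2]-.1576);print('stone end',s.tolist())
```

```text
stop [[-15.1, 174.8, 63.6], [12.4, 174.8, 63.7], [-15.1, 174.8, 55.5], [12.6, 174.8, 55.5]] [ -1.3   174.8    59.575]
stone end [[-16.9, 157.6, 44.1], [13.9, 157.6, 44.1]]
```

```bash
python3 -m inch '[{"x":0,"y":0.5,"z":0.8,"twist":0},{"x":0,"y":0,"z":0,"twist":0},{"x":0,"y":0,"z":0,"twist":0}]'; python3 -m inch '[{"x":0,"y":1,"z":0,"twist":0},{"x":0,"y":0,"z":0,"twist":0},{"x":0,"y":0,"z":0,"twist":0}]'; python3 -m inch '[{"x":0,"y":1,"z":0,"twist":0},{"x":0,"y":0,"z":0,"twist":0},{"x":0,"y":0,"z":0,"twist":0}]'
```

```text
t: 17.8
tool_pos: [0.4935, 0.2361, 0.2162]
orientation: [-1.352, 0.953, -0.953]
force: [0.0, -0.6, -1.7]
opening: 0.0318
t: 18.1
tool_pos: [0.4934, 0.2361, 0.2152]
orientation: [-1.352, 0.953, -0.953]
force: [0.5, 0.0, -2.8]
opening: 0.0321
t: 18.4
tool_pos: [0.4936, 0.2361, 0.2147]
orientation: [-1.352, 0.953, -0.953]
force: [-3.1, -0.9, 4.1]
opening: 0.0319
```

Contact came at TCP z 0.2147, as predicted (0.2146). I release and retreat straight up.

```bash
python3 -m inch '[{"x":0,"y":-0.3,"z":0,"twist":0},{"x":0,"y":0,"z":0,"twist":0}]'; python3 -m inch '[{"x":0,"y":0,"z":0,"twist":0},{"x":0,"y":0,"z":0,"twist":0},{"x":0,"y":0,"z":0,"twist":0},{"x":0,"y":0,"z":0,"twist":0},{"x":0,"y":0,"z":0,"twist":0}]' 0; python3 -m inch '[{"x":0,"y":-10,"z":0,"twist":0},{"x":0,"y":-20,"z":0,"twist":0},{"x":0,"y":-30,"z":0,"twist":0},{"x":0,"y":-40,"z":0,"twist":0},{"x":0,"y":-40,"z":-10,"twist":0},{"x":0,"y":-20,"z":-30,"twist":0},{"x":0,"y":0,"z":-30,"twist":0},{"x":0,"y":0,"z":-10,"twist":0},{"x":0,"y":0,"z":0,"twist":0},{"x":0,"y":0,"z":0,"twist":0}]'
python3 - <<'E'
from h import *
import pickle
p,M=tool();print(p)
for n in ['wrist','side']:
    c=grab(n); save(c,n+'11'); pickle.dump((c,p,M),open(n+'11.pkl','wb'))
    if n=='side': save(c,'side11c',(190,200,340,330),5)
E
```

```text
t: 18.6
tool_pos: [0.4936, 0.2361, 0.2147]
orientation: [-1.352, 0.953, -0.953]
force: [-0.9, -0.1, 0.5]
opening: 0.0317
t: 19.1
tool_pos: [0.4935, 0.2361, 0.2145]
orientation: [-1.352, 0.953, -0.953]
force: [-0.1, -0.6, 0.1]
opening: 0.0465
t: 20.1
tool_pos: [0.4185, 0.2093, 0.3745]
orientation: [-1.352, 0.953, -0.953]
force: [0.1, 0.5, -0.2]
opening: 0.0468
[0.41852974 0.20927578 0.37447972]
```

```bash
sleep 2
```

```text
(no output)
```

View pics/wrist11.png

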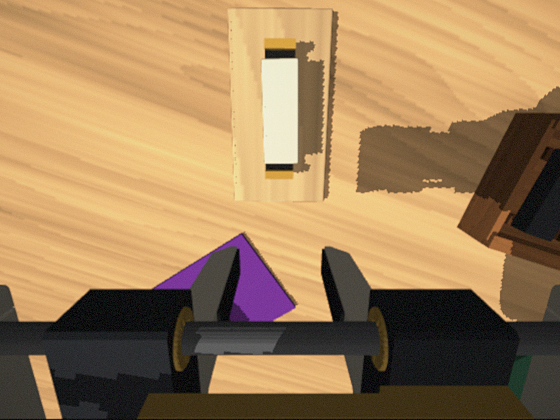

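View pics/side11c.png

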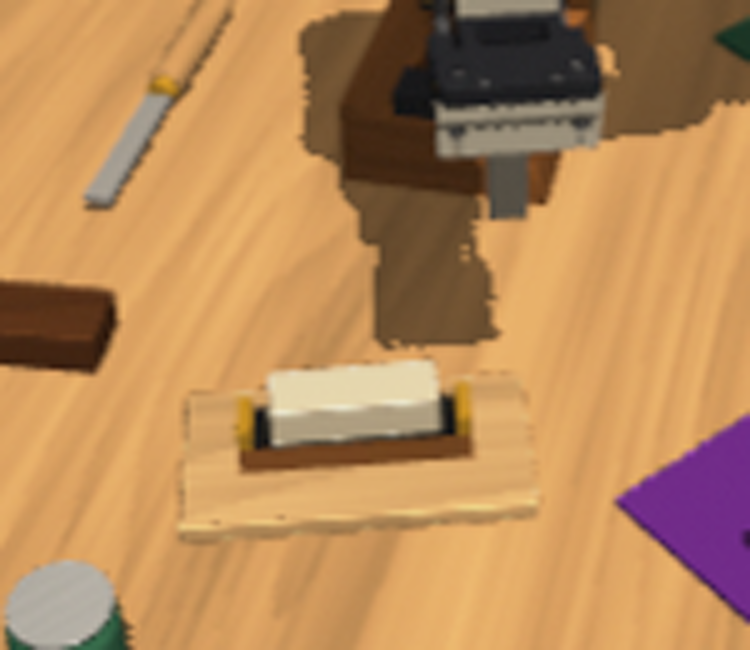

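View pics/side11.png

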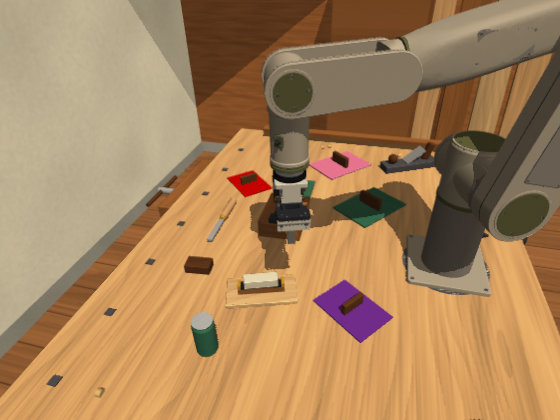

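The stone sits flat between the stops (wrist: stone 262–298 × 59–164, stops at v 46 and 174). One last numeric check of centring and yaw.

Run:
```python
from h import *
import pickle
c,p,M=pickle.load(open('wrist11.pkl','rb')); save(c,'w11a',(225,5,345,210),2.9)
hsv=cv2.cvtColor(c['color'],cv2.COLOR_RGB2HSV)
roi=np.zeros(hsv.shape[:2],np.uint8); roi[30:185,255:310]=255
tm=lambda w:((w-p)@M*1000)
m=cv2.inRange(hsv,(0,0,180),(60,60,255))&roi
n,l,st,ce=cv2.connectedComponentsWithStats(m); i=1+st[1:,4].argmax()
cnt=cv2.findContours((l==i).astype(np.uint8),0,1)[0][0][:,0]; t=tm(onplane(c,cnt,.057))
print('stone',cv2.minAreaRect(t[:,[0,2]].astype(np.float32)),np.median(pts(c,np.argwhere(l==i)[:,::-1])[:,2]))
g=cv2.inRange(hsv,(18,140,120),(32,255,255))&roi
n,l,st,ce=cv2.connectedComponentsWithStats(g)
for i in range(1,n):
    if st[i,4]>20:
        x,y,w,h,a=st[i]; print(st[i], tm(onplane(c,[(x-.5,y-.5),(x+w-.5,y-.5),(x-.5,y+h-.5),(x+w-.5,y+h-.5)],.042)).round(1).tolist())
```

```text
stone ((-1.3000926971435547, 78.78633117675781), (30.83521842956543, 89.31993865966797), 0.9175746440887451) 0.05611857256500258
[264  38  32  11 349] [[-15.5, 332.5, 142.2], [12.6, 332.5, 142.2], [-15.6, 332.5, 133.5], [12.7, 332.5, 133.5]]
[265 171  29   8 224] [[-16.3, 332.5, 24.6], [12.3, 332.5, 24.6], [-16.4, 332.5, 16.5], [12.4, 332.5, 16.6]]
```

View pics/w11a.png

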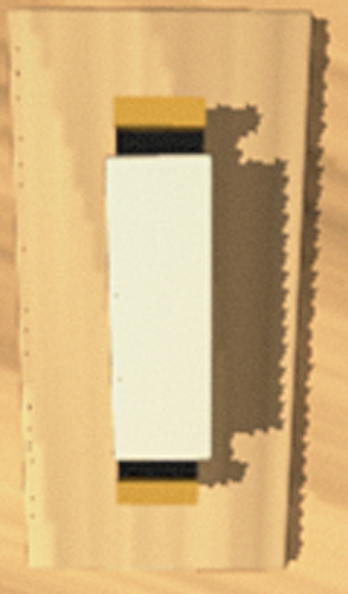

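Centring is within ~0.5 mm, yaw within ~1°, top at z 0.056 (expected 0.057). A final look at lid, coarse stone and the other objects.

Run:
```python
from h import *
import pickle
c=grab('top'); save(c,'top12'); P=cloud(c)
hsv=cv2.cvtColor(c['color'],cv2.COLOR_RGB2HSV); m=cv2.inRange(hsv,(60,60,30),(95,255,255)); n,l,st,ce=cv2.connectedComponentsWithStats(m)
for i in range(1,n):
    if st[i,4]>100: q=P[l==i][:,2]; print(st[i],np.median(P[l==i],0).round(4))
a=pickle.load(open('top0.pkl','rb'))['color'].astype(int); 
for nm,(u0,v0,u1,v1) in dict(chisel=(240,122,325,142),offcut=(192,122,222,158),can=(108,168,136,196)).items():
    d=np.abs(a-c['color'])[v0:v1,u0:u1].max(2); print(nm,(d>60).sum())
```

```text
[ 335  177   55   38 1377] [ 0.5228 -0.3107  0.006 ]
[309 273  31  33 357] [ 0.234  -0.1639  0.008 ]
chisel 0
offcut 0
can 30
```

```bash
sleep 2
```

```text
(no output)
```

View pics/top12.png

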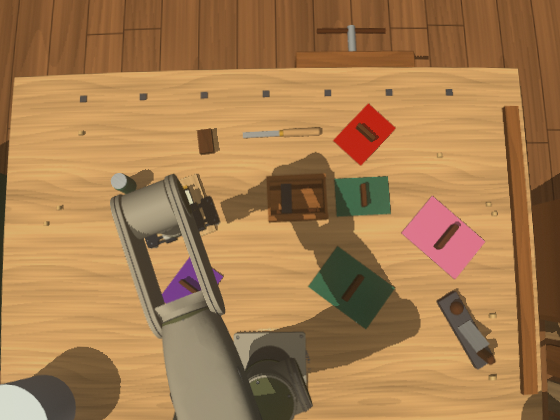

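The lid lies flat (z 6 mm, 335–390 × 177–215), the dark stone is in the box at (287,198), and the chisel and offcut pixels are unchanged. The can at (122,182) looks the same apart from the arm covering its lower edge. I hand in.

Run:
```python
from plant import robot
print(robot.close_job())
```

```text
the job is handed in; nothing more can be done
None
```

I slid the small green lid out of the box and set it down flat, handle up, on the open bench beside the box mouth. I then lifted the pale stone out and placed it lengthwise between the brass stops on the rest. The job was handed in at about 20 s of the 54 s allowed, with the gripper clear of everything.

**Stone:** it is within about 0.5 mm of centre and within about 1° of the rest's line. Its top measured 56 mm above the bench, where 57 mm was expected, and contact came at the height I had worked out.

**Lid:** its board measured 6 mm above the bench, so it is lying flat. The highest force I read was about 18 N, while setting it down.

**Left alone:** the dark stone is still in its place in the box. The pixels around the chisel and offcut did not change. About 30 pixels changed around the oil can in the top view; I put that down to the arm partly covering it, and the can was in its original place in the side view.

No check failed. Measurements from different views disagreed by at most about 2 mm, with the rest's angle read as 19° to 20°.

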